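# Hold a circuit card home in the programming fixture

### The arm

A 7-joint arm with a two-finger parallel gripper is mounted at the origin on the work surface; the furniture and walls round the work are solid. World frame = base frame: x ahead of the robot, y to its left, z up, the work surface at z = 0. Lengths are in m, angles in rad, forces in N, time in s.
With the tool pointing down it reaches from about 0.35 to 0.9 m from the base axis. Payload 8.1 kg.
Tool frame: the origin (TCP) lies at the very end of the fingers, on their centre line; the grasp point (between the pads) lies 19 mm behind it (arm.tcp_to_grasp is the distance from the TCP to the grasp point, in m); z points along the fingers, y is the line along which they close (so a half turn about z gives the same grasp; the last joint's range is limited). The gripper opens to 92 mm and grips with 3 to 60 N. Pads are 19 mm wide; open, the fingers measure 130 mm over their backs; the gripper's body (75 mm by 190 mm) begins 47 mm behind the grasp point.
Start: joints at [-0.103, 0.434, 0.025, 1.573, -0.012, 1.134, -0.075], TCP at [0.625, -0, 0.227] pointing down, gripper open.
Joint ranges: [-2.62, 2.62], [-0.44, 2.09], [-1.27, 1.32], [0.08, 2.57], [-1.32, 4.46], [0.12, 2], [-2.74, 2.74]. Speed limits (rad/s): [2.22, 2.22, 3.01, 3.01, 3.14, 3.14, 3.14].

### API

Orientations are given as a rotation vector (axis times angle).
In Python, from cell import arm gives the robot as it stands.
- The arm moves only by the shell command python3 nudge.py FILE [FORCE], which reads ROWS from the file FILE. ROWS is a JSON list of rows, 1 to 10 of them, each of 5 numbers: dx, dy, dz in m, then a turn about the tool's z in rad, then the opening from 0.0 (shut) to 1.0 (fully open); each row shifts and turns the commanded pose from where the row before left it, along the tool's axes as they then stand; what a row does not reach is not made up. A row lasts 1/10 s, in which the tool goes at most 0.05 m and 0.15 rad, less where a joint would pass 70% of its speed; a pose out of reach is approached as far as the arm can. The fingers move at their own pace and stop on an object; FORCE is the grip in N (left out, the last holds). Time passes only in rows, so rows that do not move let the fingers close. It prints the time, the measured TCP pose, the force, the opening and the grip force at its end. Input that does not fit is refused with a message, and nothing moves.
- arm.observe(): the state, without advancing time (a new reading comes with each control period).
- arm.get_image(name): name is "scene" or "side" or "wrist"; returns a dict with "image" (480x640x3 uint8, blue, green, red), "fx", "fy", "cx", "cy" (pixels), "cam_to_world" (4x4, takes a point from camera to world coordinates); the wrist camera has in their place "mount" (4x4, takes a point from camera to tool coordinates, whose origin is the TCP and whose axes are the flange's). Camera axes: x right, y down, z forward; pixel columns grow to the right and rows downward; lengths in m; the calibration is good to about 2 mm. A picture is of the moment at which its call begins: read the wrist's pose just before it. There is no depth.
- arm.sign_off(): hands the job in; it is judged then, once.
The state is a dict: "clock": time; "joints": joint angles; "dq": joint speeds; "joint_efforts": joint torques, N m; "position": TCP position; "ee_rot": TCP orientation; "force": force on the tool from outside, world axes, zero at the start; "ft_torque": the same for the moment, N m; "width": opening from 0.0 (shut) to 1.0 (fully open); "gripper_force": force on a finger pad.
Only numpy, scipy, OpenCV 4.12 (cv2) and the standard library are available. Lean on these libraries where they do the work, as an engineer would, in place of code of your own. Each camera call takes 0.05 s, during which the arm holds its last target. There are 200 camera calls.

### The job

Draw the circuit card with the aluminium bar along its top edge straight up out of the slotted rack and stand it in the guide channel of the programming fixture, component side still facing the robot. Press it down on the sprung contacts until it is home on the ledges and, at the same time, along the channel firmly against the end stop, without ramming it; finish while still gripping the card and holding both contacts. Leave the two bare cards and the small things on the bench where they are.

Things in the scene. Friction and masses are not known exactly. Their poses are not given: they have to be found in the camera images.
- card: Wanted card: green board 4 mm thick (x), 100 mm long (y), upright in a rack slot. Aluminium bar, 10 mm thick, 80 long, 18 high, along its upper edge (62 to 80 mm above the lower edge). Chips up to 8 mm off the -x face, 25 to 54 mm above the lower edge. 0.12 kg. Origin: middle of the lower edge, z up.
- card_bar (a point): Centre of the card's aluminium bar, 71 mm above the card's lower edge: the place to pinch it across its 10 mm thickness (x).
- card_face (a point): Point on the large chip on the card's component side (-x side), 41 mm above the lower edge.
- rack: Fixed black slotted card rack, 150 (x) x 130 (y) mm, 51 mm high, -x side towards the robot. Five slots 28 mm apart along x, 6 mm wide; cards stand in the outermost two and the middle one, lower edge 8 mm above the bench, ends guided in upright grooves. Origin: centre of the underside.
- plain_card_a: Bare card with a grey terminal block, no bar, 100 mm long, 56 mm high, stands in another slot of the rack. Leave it. Origin: middle of the lower edge.
- plain_card_b: Bare card with three black relays, no bar, 100 mm long, 56 mm high, stands in another slot of the rack. Leave it. Origin: middle of the lower edge.
- fixture: Fixed fixture on an aluminium plate, x -42 to +58, y -100 to +100 mm, controller board on its +x side. Along y at x = 0 a channel 7 mm wide between black rails (y -50 to +66), flaring to 20 mm at their tops, 51 mm above the bench; open at +y, end stop at -y. A seated card's origin is at x 0, y 0, z 20 mm, its axes parallel to these. Origin: centre of the underside on the bench.
- ledges: Two fixed steel ledges in the floor of the channel, one under each end of the card, tops 20 mm above the bench: the stop in height. Origin: that of the fixture.
- end_stop: Fixed steel block closing the -y end of the channel; its stop face is the plane y = -50 mm of the fixture (faces +y), 20 mm wide, up to 70 mm above the bench. Origin: that of the fixture.
- contacts (a joint): Sprung contact strip (62 mm long) in the middle of the channel: 0 = free, its top 25 mm above the bench; grows as it is pressed down, 0.005 m when the card sits on the ledges. The spring pushes up with 2 N at 0 and 6 N at 0.005; rubbing on stop and rails adds some newtons. The card rises again if it is not held down.
- flux_bottle: Small white dropper bottle, 28 mm across, 72 mm high, stands between rack and fixture. Origin: centre of the underside. Leave it.
- tape_roll: Roll of black tape lying flat, 57 mm across, 19 mm high, at the back of the bench. Origin: centre of the underside. Leave it.
- battery_9v: Block battery 18 x 27 x 49 mm standing on the bench between rack and fixture. Origin: centre of the underside. Leave it.

How it is judged:
By the outcome, as a careful person would: the job done as asked, in the order asked, and still so for the second after the job is handed in, while the arm keeps its last pose, push and grip.
It also fails if it takes over 48 s, if anything falls off the work surface, if the arm or the gripper's body presses on something with over 40 N, if the wrist force passes 120 N, or if a joint passes its speed limit or range.

## Working session

There is one attempt and no reset: what is moved stays moved. The work goes in short steps, Python scripts to look and compute and a shell command to move; the robot and the scene stay as the last step left them, time stands still between calls to the robot, and variables do not carry over. Pictures are saved under pics/ and viewed, at most 10 in all, crops included, and the job is handed in when it is done.

```bash
ls; mkdir -p pics; cat > h.py <<'E'
import numpy as np,cv2
from cell import arm
from scipy.spatial.transform import Rotation as R
E
python3 - <<'E'
from h import *
import pickle
s=arm.observe();print({k:np.round(v,3) for k,v in s.items()}, R.from_rotvec(s['ee_rot']).as_matrix().round(3))
for n in ("scene","side","wrist"):
    s=arm.observe();d=arm.get_image(n);cv2.imwrite(f'pics/{n}1.png',d['image']);d['s']=s;pickle.dump(d,open(f'{n}1.pkl','wb'))
    print(n,d['fx'],d['fy'],d['cx'],d['cy'],np.round(d.get('cam_to_world',d.get('mount')),3).tolist())
E
```

```text
cell.py
nudge.py
pics
{'clock': np.float64(0.0), 'joints': array([-0.103,  0.435,  0.025,  1.574, -0.012,  1.134, -0.075]), 'dq': array([-0.001,  0.001,  0.001, -0.   ,  0.   ,  0.001,  0.   ]), 'joint_efforts': array([ 0.0000e+00, -6.6785e+01,  9.8500e-01, -3.1446e+01, -6.1000e-02,
        4.3000e-02,  0.0000e+00]), 'position': array([ 0.625, -0.   ,  0.226]), 'ee_rot': array([-2.221e+00, -2.221e+00,  2.000e-03]), 'force': array([-0.465, -0.326, -0.361]), 'ft_torque': array([ 0.037,  0.001, -0.057]), 'gripper_force': np.float64(0.0), 'width': np.float64(0.997)} [[ 0.     1.    -0.002]
 [ 1.    -0.    -0.   ]
 [-0.    -0.002 -1.   ]]
scene 454.5556449612344 454.5556449612344 323.3812951038769 236.19764309795244 [[0.815, -0.352, 0.46, 0.157], [-0.579, -0.483, 0.657, -0.469], [-0.009, -0.801, -0.598, 0.59], [0.0, 0.0, 0.0, 1.0]]
side 469.24169929942906 469.24169929942906 315.0397707076895 241.5285228351487 [[-0.826, -0.36, 0.434, 0.149], [-0.564, 0.536, -0.628, 0.693], [-0.007, -0.764, -0.645, 0.704], [0.0, 0.0, 0.0, 1.0]]
wrist 408.36441145475254 408.36441145475254 318.6824856014887 234.8175427052569 [[0.0, -0.964, -0.266, 0.072], [1.0, 0.001, -0.001, 0.0], [0.001, -0.266, 0.964, -0.158], [0.0, 0.0, 0.0, 1.0]]
```

View pics/scene1.png

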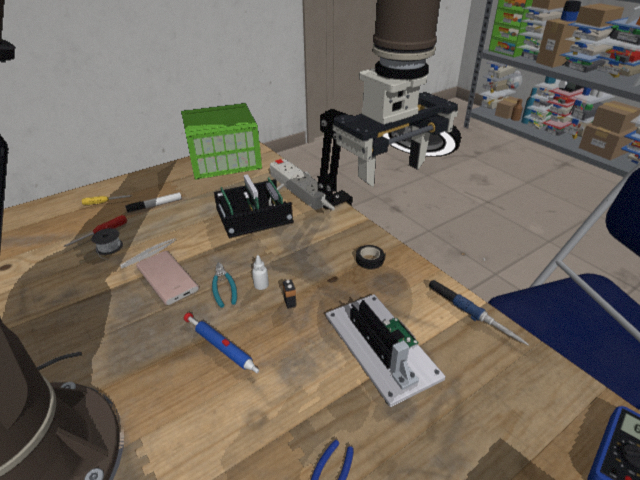

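View pics/side1.png

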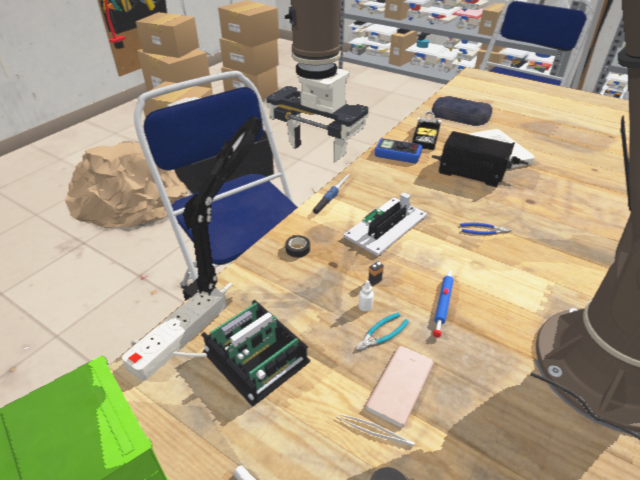

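View pics/wrist1.png

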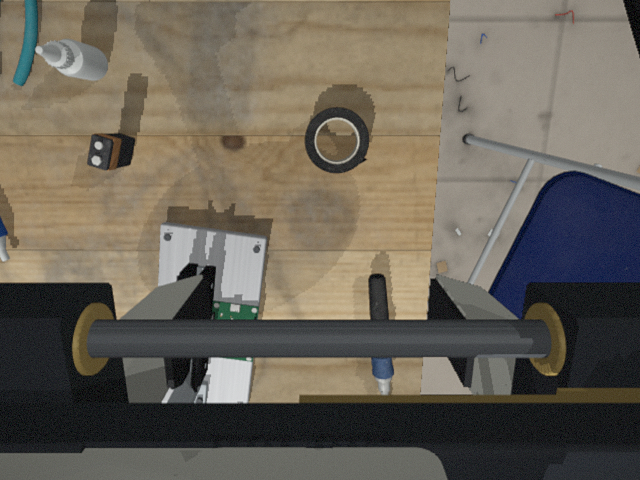

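```bash
python3 - <<'E'
import cv2,numpy as np
a=cv2.imread('pics/side1.png');b=cv2.imread('pics/scene1.png')
f=lambda i,x,y,k=4:cv2.resize(i[y:y+75,x:x+100],None,fx=k,fy=k,interpolation=2)
c1=cv2.resize(a[295:401,200:311],(555,530),interpolation=2)
cv2.imwrite('pics/c1.png',c1)
c2=cv2.resize(b[285:405,320:450],(780,720),interpolation=2)
s=cv2.resize(a[185:260,335:435],(600,450),interpolation=2)
r=cv2.resize(b[170:240,205:300],(570,420),interpolation=2)
cv2.imwrite('pics/c2.png',cv2.resize(b[290:402,322:447],(625,560),interpolation=2))
cv2.imwrite('pics/c3.png',s)
E
```

```text
(no output)
```

View pics/c1.png

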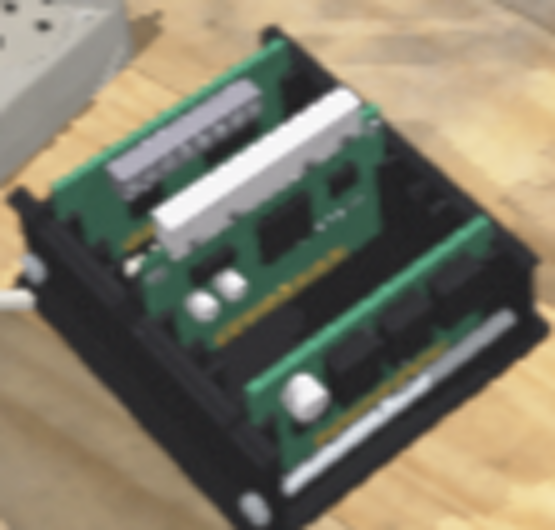

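View pics/c2.png

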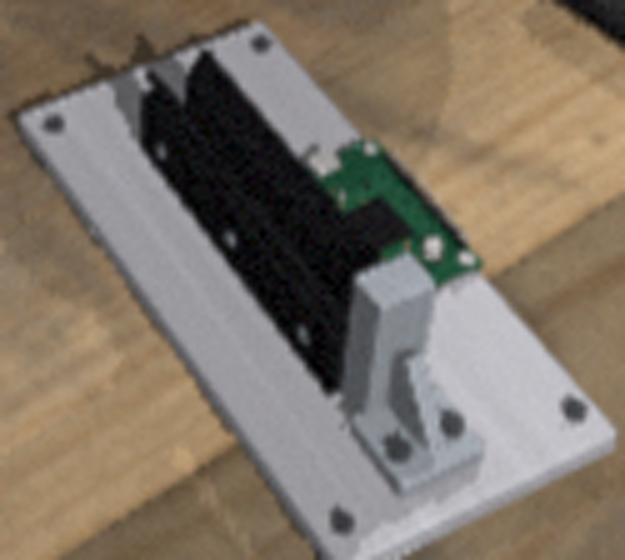

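```bash
cat >> h.py <<'E'
import pickle
def ray(d,uv,z):
    """world point on plane z seen at pixel(s) uv"""
    if 'mount' in d:
        T=np.eye(4);T[:3,:3]=R.from_rotvec(d['s']['ee_rot']).as_matrix();T[:3,3]=d['s']['position'];T=T@d['mount']
    else:T=np.array(d['cam_to_world'])
    uv=np.atleast_2d(uv);v=np.c_[(uv[:,0]-d['cx'])/d['fx'],(uv[:,1]-d['cy'])/d['fy'],np.ones(len(uv))]@T[:3,:3].T
    return (T[:3,3]+v*((z-T[2,3])/v[:,2])[:,None])[:,:2]
load=lambda n:pickle.load(open(n+'.pkl','rb'))
def snap(n,f):
    s=arm.observe();d=arm.get_image(n);d['s']=s;cv2.imwrite(f'pics/{f}.png',d['image']);pickle.dump(d,open(f+'.pkl','wb'));return d
E
python3 - <<'E'
from h import *
d=load('side1');o=np.array([200,295])
print('bar top',ray(d,np.array([[155,212],[340,90],[362,102],[178,228]])/5+o,.088).round(4).tolist())
print('rack top corners z.051',ray(d,np.array([[12,192],[270,30],[535,262]])/5+o,.051).round(4).tolist())
d=load('scene1');o=np.array([322,290])
print('plate z.01',ray(d,np.array([[18,118],[262,22],[614,435],[325,560]])/5+o,.01).round(4).tolist())
print('stop top',ray(d,np.array([[350,285],[385,255],[435,268],[402,308]])/5+o,.07).round(4).tolist())
print('bottle,batt,tape',ray(d,[[260,286],[291,304],[369,262]],0).round(3).tolist())
E
```

```text
bar top [[0.5408, 0.3715], [0.5234, 0.2963], [0.5137, 0.2963], [0.5302, 0.3722]]
rack top corners z.051 [[0.6119, 0.3737], [0.5863, 0.264], [0.4425, 0.2956]]
plate z.01 [[0.4753, -0.0175], [0.5748, -0.0309], [0.5448, -0.228], [0.4461, -0.209]]
stop top [[0.4816, -0.1734], [0.4973, -0.1712], [0.5057, -0.1832], [0.488, -0.1882]]
bottle,batt,tape [[0.422, 0.121], [0.444, 0.046], [0.634, 0.054]]
```

```bash
echo '[[-0.04,-0.025,-0.01,0,1],[-0.04,-0.025,-0.02,0,1],[-0.04,-0.025,-0.02,0,1],[-0.04,-0.025,-0.02,0,1],[-0.04,-0.02,-0.01,0,1],[0,0,0,0,1],[0,0,0,0,1],[0,0,0,0,1]]' > next.json && python3 nudge.py next.json
python3 -c "
from h import *
snap('wrist','w2')"
```

```text
clock: 0.95
position: [0.5071, -0.1958, 0.3047]
ee_rot: [-2.219, -2.222, -0.0]
force: [0.0, 1.0, -0.6]
width: 0.999
gripper_force: 0.0
```

View pics/w2.png

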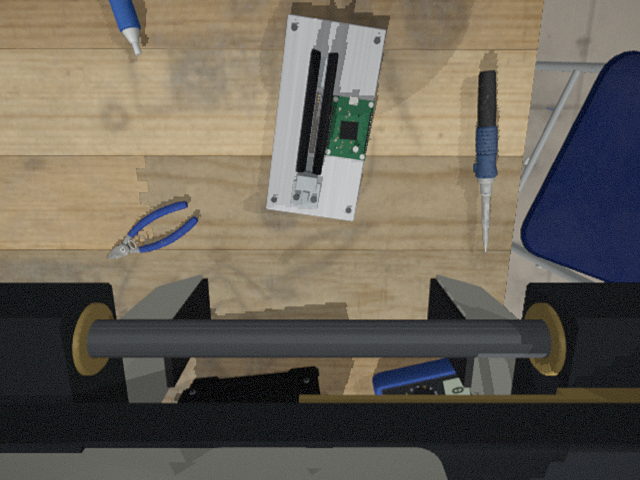

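```bash
python3 - <<'E'
from h import *
d=load('w2');g=cv2.cvtColor(d['image'],6)
for r in range(55,200,15):
    print(r,' '.join(map(str,g[r,294:346:1])))
print('col down through stop',g[160:215,308].tolist())
P=ray(d,[[290,15],[386,24],[354,221],[267,209]],.01);print(P.round(4).tolist(),np.linalg.norm(P[0]-P[1]),np.linalg.norm(P[1]-P[2]))
E
```

```text
55 175 182 181 181 187 183 181 183 179 180 180 178 177 180 183 191 120 40 14 27 20 20 1 23 26 12 38 128 133 127 128 127 124 136 75 26 14 13 18 26 22 27 24 19 75 121 126 124 122 121 125 158
70 179 183 188 184 181 180 181 176 181 177 176 178 186 190 115 35 24 32 34 28 22 19 16 3 40 110 121 118 115 120 166 172 96 27 19 29 16 28 17 29 24 16 66 126 128 121 124 124 159 179 179 180
85 185 186 183 181 181 179 179 178 177 180 184 189 117 45 28 25 28 26 28 32 11 26 34 100 114 115 115 160 170 156 84 28 22 27 15 25 29 34 22 27 100 123 126 126 121 157 177 180 181 182 179 183
100 182 178 178 178 179 177 176 177 182 184 128 49 28 32 29 15 20 23 20 20 29 106 87 78 93 84 111 111 63 19 24 23 28 13 21 30 20 26 48 73 120 132 128 110 85 72 77 75 73 81 74 74
115 180 178 178 178 175 179 183 188 128 54 3 24 23 20 20 19 23 5 32 97 81 74 110 117 113 105 61 28 19 21 28 31 27 44 26 40 51 67 51 52 58 52 57 82 84 81 77 79 75 76 82 87
130 177 178 176 179 185 187 125 50 18 26 23 24 20 32 19 17 29 105 89 88 93 82 77 83 45 30 20 21 25 25 32 24 24 32 39 79 60 57 58 61 76 82 80 86 89 83 50 30 33 37 29 38
145 177 180 18
[... 460 characters left out ...]
 193 195 196 200 201 201 197 196 194 197 194 195 196 198 195 195 198 197 194 195
190 144 131 126 127 134 134 134 164 160 148 139 146 157 169 166 179 185 180 175 174 179 156 172 182 185 154 148 192 196 194 192 198 198 200 200 198 196 195 192 196 194 194 195 198 196 198 199 198 197 197 199 198
col down through stop [113, 111, 113, 112, 109, 109, 106, 112, 107, 109, 94, 77, 74, 89, 90, 86, 105, 160, 172, 176, 174, 174, 172, 173, 174, 175, 173, 176, 178, 180, 166, 128, 97, 123, 131, 131, 133, 129, 131, 149, 157, 162, 163, 172, 178, 174, 179, 179, 178, 190, 193, 192, 195, 196, 172]
[[0.4778, -0.0196], [0.5744, -0.0276], [0.5472, -0.2316], [0.4484, -0.2179]] 0.09691809992723859 0.20577569722736888
```

```bash
python3 - <<'E'
from h import *
d=load('w2')
for z in(.04,.051):
    L=ray(d,[[324.2,55],[309.5,160]],z);v=L[0]-L[1];print(z,L.round(4).tolist(),np.degrees(np.arctan2(v[0],v[1])))
S=ray(d,[[308,176.5]],.07)[0];print('stop',S)
v/=np.linalg.norm(v);c=L[1]+v*((S-L[1])@v);print('stop pt on line',c,'origin',c+v*.05)
P=ray(d,[[290,15],[386,24],[354,221],[267,209]],.01).mean(0);print('plate-based',P-.008*np.array([v[1],-v[0]]))
E
```

```text
0.04 [[0.512, -0.0611], [0.4974, -0.1604]] 8.307364529681816
0.051 [[0.5118, -0.0627], [0.4977, -0.1595]] 8.307364529681813
stop [ 0.49665495 -0.17348681]
stop pt on line [ 0.49568393 -0.17334503] origin [ 0.5029081  -0.12386966]
plate-based [ 0.50401358 -0.12302546]
```

```bash
python3 - <<'E'
from h import *
d=load('scene1');print(ray(d,[[335,203],[326,207],[350,200],[260,165],[185,150]],0).round(3).tolist())
d=load('side1');print(ray(d,[[190,300],[215,290],[100,358]],0).round(3).tolist())
def proj(d,p):
    T=np.linalg.inv(np.array(d['cam_to_world']));q=T[:3,:3]@p+T[:3,3];return q[:2]/q[2]*d['fx']+[d['cx'],d['cy']]
# triangulate lamp head/top: scene (328,118), elbow; side (252,125)
for a,b in (((328,115),(252,125)),((325,200),(195,290)),((328,115),(200,200))):
    r=[]
    for n,p in(('scene1',a),('side1',b)):
        e=load(n);T=np.array(e['cam_to_world']);v=T[:3,:3]@[(p[0]-e['cx'])/e['fx'],(p[1]-e['cy'])/e['fy'],1];r.append((T[:3,3],v/np.linalg.norm(v)))
    A=sum(np.eye(3)-np.outer(v,v) for o,v in r);B=sum((np.eye(3)-np.outer(v,v))@o for o,v in r);x=np.linalg.solve(A,B)
    print(x.round(3),[np.linalg.norm(np.cross(x-o,v)).round(3) for o,v in r])
E
```

```text
[[0.71, 0.271], [0.682, 0.27], [0.747, 0.261], [0.659, 0.549], [0.527, 0.762]]
[[0.73, 0.301], [0.708, 0.252], [0.762, 0.493]]
[0.627 0.153 0.314] [np.float64(0.038), np.float64(0.038)]
[0.708 0.291 0.015] [np.float64(0.017), np.float64(0.017)]
[0.685 0.26  0.235] [np.float64(0.006), np.float64(0.006)]
```

```bash
python3 - <<'E'
from h import *
for a,b in (((430,140),(248,155)),((430,140),(255,125)),((335,120),(200,190)),((325,112),(198,222))):
    r=[]
    for n,p in(('scene1',a),('side1',b)):
        e=load(n);T=np.array(e['cam_to_world']);v=T[:3,:3]@[(p[0]-e['cx'])/e['fx'],(p[1]-e['cy'])/e['fy'],1];r.append((T[:3,3],v/np.linalg.norm(v)))
    A=sum(np.eye(3)-np.outer(v,v) for o,v in r);B=sum((np.eye(3)-np.outer(v,v))@o for o,v in r);x=np.linalg.solve(A,B)
    print(x.round(3),[np.linalg.norm(np.cross(x-o,v)).round(3) for o,v in r])
snap('scene','s2');snap('side','d2')
a=cv2.imread('pics/s2.png');b=cv2.imread('pics/d2.png')
cv2.imwrite('pics/c4.png',np.hstack([cv2.resize(a[60:240,180:480],(400,240)),cv2.resize(b[80:380,100:400],(400,400))[:240]]) if 0 else np.hstack([cv2.resize(a[60:260,180:480],None,fx=1.3,fy=1.3),cv2.resize(b[90:290,100:400],None,fx=1.3,fy=1.3)]))
E
```

```text
[0.762 0.057 0.218] [np.float64(0.01), np.float64(0.01)]
[0.747 0.031 0.255] [np.float64(0.014), np.float64(0.014)]
[0.696 0.243 0.234] [np.float64(0.013), np.float64(0.013)]
[0.683 0.282 0.22 ] [np.float64(0.011), np.float64(0.011)]
```

View pics/c4.png

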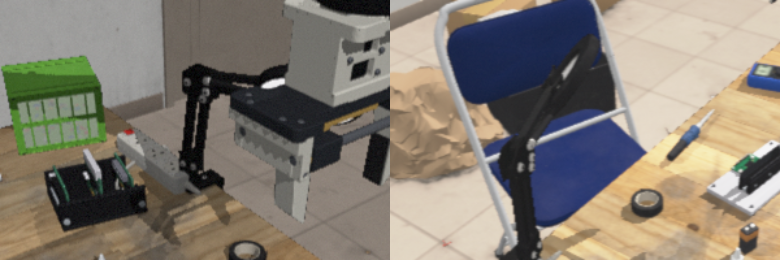

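```bash
echo '[[0.045,0,0,0,1],[0.045,0,0,0,1],[0.045,0,0,0,1],[0.045,0,0,0.0,1],[0.045,0,0,0.0,1],[0.045,0,0,0,1],[0.045,0,0,0,1],[0.045,0,0,0,1],[0.045,0,0,0,1],[0.02,0,0,0,1]]' > next.json && python3 nudge.py next.json
echo '[[0,0.003,0,0,1],[0,0,0,0,1],[0,0,0,0,1],[0,0,0,0,1]]' > next.json && python3 nudge.py next.json
python3 -c "
from h import *
snap('wrist','w3')"
```

```text
clock: 2.1
position: [0.5052, 0.2339, 0.3048]
ee_rot: [-2.212, -2.227, -0.001]
force: [0.8, -0.3, 0.1]
width: 1.002
gripper_force: 0.0
clock: 2.5
position: [0.5101, 0.2266, 0.3053]
ee_rot: [2.223, 2.219, -0.0]
force: [0.3, -0.1, -0.5]
width: 1.0
gripper_force: 0.0
```

View pics/w3.png

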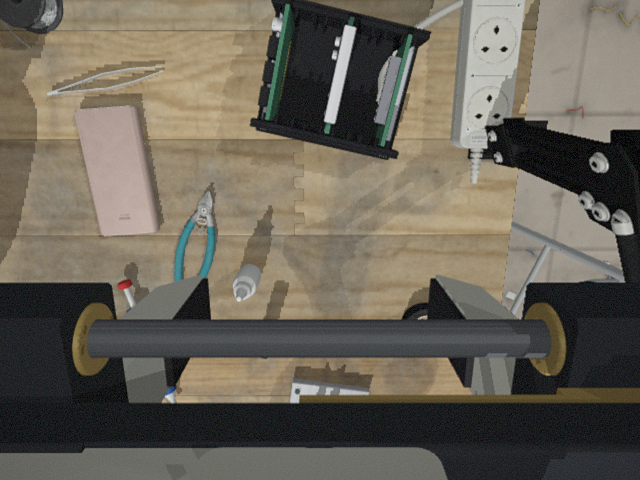

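```bash
python3 - <<'E'
from h import *
d=load('w3');g=cv2.cvtColor(d['image'],6)
m=(g>170).astype('uint8');m[:, :315]=0;m[:,362:]=0;m[135:]=0;m[:15]=0
n,l,s,c=cv2.connectedComponentsWithStats(m);i=1+s[1:,4].argmax();print(s[i],c[i])
pts=np.argwhere(l==i)[:,::-1].astype('float32')
b=cv2.boxPoints(cv2.minAreaRect(pts));P=ray(d,b,.088);print(b.round(1).tolist(),P.round(4).tolist(),[np.linalg.norm(P[k]-P[k-1]).round(4) for k in range(4)])
o=P.mean(0);print(o);e=P[np.argsort(P[:,1])];v=e[2:].mean(0)-e[:2].mean(0);print(np.arctan2(v[0],v[1]))
C=ray(d,[[276,2],[430,37],[395,157],[254,124]],.051);print(C.round(4).tolist(),C.mean(0))
def info(t):
    s=arm.observe();M=R.from_rotvec(s['ee_rot']).as_matrix();print('delta tool',M.T@(np.array(t)-s['position']))
info([*o,.07])
E
```

```text
[ 325   25   31   98 1052] [339.56368821  73.54942966]
[[323.29998779296875, 120.5999984741211], [344.70001220703125, 24.700000762939453], [355.3999938964844, 27.100000381469727], [334.0, 123.0]] [[0.5143, 0.3002], [0.5321, 0.3773], [0.5411, 0.3755], [0.5238, 0.2982]] [np.float64(0.0097), np.float64(0.0791), np.float64(0.0092), np.float64(0.0792)]
[0.52781254 0.33780874]
0.22342455984375117
[[0.4717, 0.4039], [0.6132, 0.3746], [0.5861, 0.2653], [0.4471, 0.2973]] [0.529503   0.33526964]
delta tool [0.11115724 0.01757127 0.23530537]
```

```bash
echo '[[0.037,0.006,0,0,0.4],[0.037,0.006,0,0,0.4],[0.037,0.006,0,0,0.4],[0,0,0.02,0.113,0.4],[0,0,0.04,0.114,0.4],[0,0,0.04,0,0.4],[0,0,0.04,0,0.4],[0,0,0.035,0,0.4],[0,0,0,0,0.4],[0,0,0,0,0.4]]' > next.json && python3 nudge.py next.json
cat >> h.py <<'E'
def delta(t,yaw):
    s=arm.observe();M=R.from_rotvec(s['ee_rot']).as_matrix();x=M[:,0]
    print('delta tool',(M.T@(np.array(t)-s['position'])).round(4),'turn',round(yaw-np.arctan2(x[0],x[1]),4),'zaxis',M[:,2].round(4),'F',s['force'].round(2),'pos',s['position'].round(4))
E
python3 -c "
from h import *
delta([.528,.337,.06],.227)"
```

```text
clock: 3.55
position: [0.5282, 0.3385, 0.131]
ee_rot: [2.459, 1.955, -0.001]
force: [0.4, 0.9, 0.4]
width: 0.402
gripper_force: 0.0
delta tool [-0.0014  0.0002  0.071 ] turn -0.0008 zaxis [-3.e-04 -3.e-04 -1.e+00] F [0.39 0.9  0.39] pos [0.5282 0.3385 0.131 ]
```

```bash
echo '[[-0.001,0,0.02,0,0.4],[0,0,0.02,0,0.4],[0,0,0.02,0,0.4],[0,0,0.01,0,0.4],[0,0,0,0,0.4],[0,0,0,0,0.4],[0,0,0,0,0.2]]' > next.json && python3 nudge.py next.json 10
python3 -c "
from h import *
snap('side','d3');a=cv2.imread('pics/d3.png')
cv2.imwrite('pics/c5.png',cv2.resize(a[270:410,180:330],(600,560),interpolation=2))
delta([.528,.337,.06],.227)"
```

```text
clock: 4.25
position: [0.5285, 0.3385, 0.0619]
ee_rot: [2.459, 1.955, 0.004]
force: [-0.5, 0.7, -0.1]
width: 0.351
gripper_force: 0.0
delta tool [-0.0015 -0.0001  0.0017] turn -0.0002 zaxis [ 0.0018  0.0013 -1.    ] F [-0.93 -0.3   0.12] pos [0.5284 0.3384 0.0617]
```

View pics/c5.png

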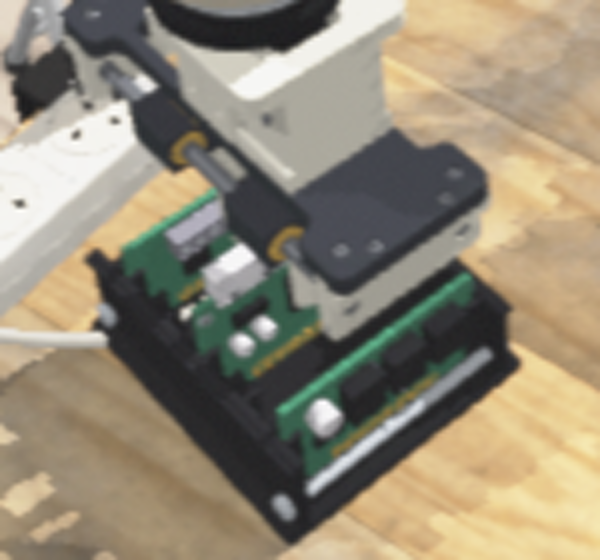

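```bash
echo '[[0,0,0.001,0,0.0],[0,0,0,0,0.0],[0,0,0,0,0.0],[0,0,0,0,0.0]]' > next.json && python3 nudge.py next.json 10
echo '[[0,0,0,0,0.0],[0,0,0,0,0.0],[0,0,0,0,0.0],[0,0,0,0,0.0]]' > next.json && python3 nudge.py next.json
```

```text
clock: 4.7
position: [0.5276, 0.338, 0.0595]
ee_rot: [-2.459, -1.956, -0.0]
force: [-1.1, -0.2, 4.1]
width: 0.108
gripper_force: 10.0
clock: 5.1
position: [0.5276, 0.338, 0.0595]
ee_rot: [-2.459, -1.955, -0.0]
force: [-1.4, -1.0, 5.8]
width: 0.107
gripper_force: 10.0
```

```bash
echo '[[0,0,0,0,0],[0,0,0,0,0],[0,0,-0.005,0,0],[0,0,-0.01,0,0],[0,0,-0.01,0,0],[0,0,-0.01,0,0]]' > next.json && python3 nudge.py next.json 45
echo '[[0,0,-0.015,0,0],[0,0,-0.02,0,0],[0,0,-0.02,0,0],[0,0,-0.02,0,0],[0,0,-0.02,0,0],[0,0,0,0,0],[0,0,0,0,0]]' > next.json && python3 nudge.py next.json
python3 -c "
from h import *
snap('side','d4');snap('scene','s4')
a=cv2.imread('pics/d4.png')[200:410,150:350];b=cv2.imread('pics/s4.png')[90:250,180:360]
cv2.imwrite('pics/c6.png',np.hstack([cv2.resize(a,(400,420),interpolation=2),cv2.resize(b,(400,420),interpolation=2)]))
# hover over fixture, 6 mm short of the stop (+y side)
O=np.array([.5035,-.1235]);y=np.array([np.sin(.145),np.cos(.145)])
delta([*(O+.008*y),.17],.145)"
```

```text
clock: 5.7
position: [0.5276, 0.338, 0.0953]
ee_rot: [-2.459, -1.955, -0.0]
force: [0.6, -0.4, -1.5]
width: 0.101
gripper_force: 55.8
clock: 6.4
position: [0.5276, 0.338, 0.1899]
ee_rot: [-2.459, -1.956, -0.002]
force: [-0.4, -1.0, -1.9]
width: 0.107
gripper_force: 55.9
delta tool [-0.4465  0.0802  0.019 ] turn -0.082 zaxis [-1.2e-03 -9.0e-04 -1.0e+00] F [ 0.09  0.46 -1.81] pos [0.527  0.3375 0.1885]
```

View pics/c6.png

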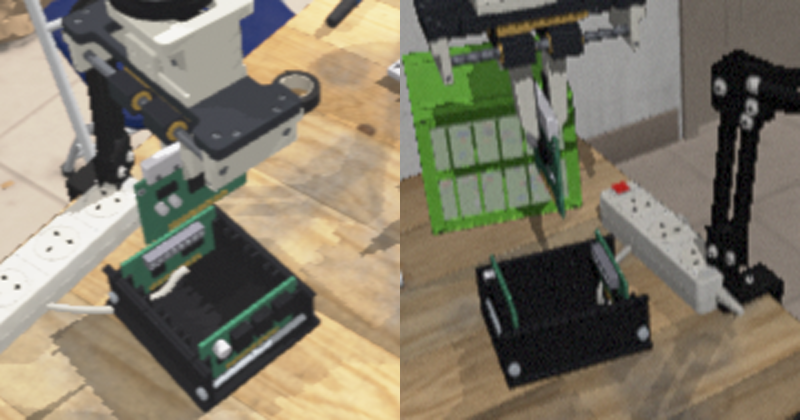

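```bash
echo '[[-0.01,0.002,0,0,0],[-0.02,0.004,0,0,0],[-0.03,0.005,0,0,0],[-0.03,0.005,0,0,0],[-0.03,0.005,0,0,0],[-0.03,0.005,0,0,0],[-0.03,0.006,0,0,0],[-0.03,0.006,0,0,0],[-0.03,0.006,0,0,0],[-0.03,0.006,0,0,0]]' > next.json && python3 nudge.py next.json
echo '[[-0.03,0.005,0,0,0],[-0.03,0.005,0,0,0],[-0.03,0.005,0,0,0],[-0.03,0.005,0,0,0],[-0.03,0.005,0,0,0],[-0.02,0.004,0,0,0],[-0.006,0.001,0,-0.02,0],[0,0,0,-0.03,0],[0,0,0,-0.032,0],[0,0,0,0,0]]' > next.json && python3 nudge.py next.json
echo '[[0,0,0,0,0],[0,0,0,0,0]]' > next.json && python3 nudge.py next.json
cat >> h.py <<'E'
O=np.array([.5035,-.1235]);Y=np.array([np.sin(.145),np.cos(.145)])
E
python3 -c "
from h import *
delta([*(O+.008*Y),.17],.145)
snap('scene','s5');snap('side','d5')"
```

```text
clock: 7.5
position: [0.5144, 0.0603, 0.189]
ee_rot: [2.46, 1.953, -0.002]
force: [0.0, -0.8, -1.1]
width: 0.108
gripper_force: 55.9
clock: 8.5
position: [0.5048, -0.1143, 0.1892]
ee_rot: [-2.374, -2.057, -0.0]
force: [0.0, 0.6, -1.5]
width: 0.107
gripper_force: 55.9
clock: 8.7
position: [0.5052, -0.1142, 0.1893]
ee_rot: [-2.376, -2.055, -0.0]
force: [-0.4, -0.0, -1.8]
width: 0.103
gripper_force: 55.9
delta tool [-0.0015 -0.0003  0.0193] turn 0.0004 zaxis [ 0.e+00  1.e-04 -1.e+00] F [-0.37 -0.04 -1.82] pos [ 0.5052 -0.1142  0.1893]
```

```bash
echo '[[0,0,0.02,0,0],[0,0,0.02,0,0],[0,0,0.02,0,0],[0,0,0.02,0,0],[0,0,0.004,0,0],[0,0,0,0,0],[0,0,0,0,0]]' > next.json && python3 nudge.py next.json
echo '[[0,0,0.005,0,0],[0,0,0.004,0,0],[0,0,0,0,0]]' > next.json && python3 nudge.py next.json
echo '[[0,0,0.005,0,0],[0,0,0.004,0,0],[0,0,0,0,0]]' > next.json && python3 nudge.py next.json
```

```text
clock: 9.5
position: [0.5058, -0.1147, 0.1061]
ee_rot: [2.376, 2.054, 0.001]
force: [-0.5, -0.5, -1.9]
width: 0.102
gripper_force: 55.9
clock: 9.8
position: [0.5049, -0.1146, 0.096]
ee_rot: [-2.376, -2.054, 0.0]
force: [0.4, 0.5, -1.1]
width: 0.102
gripper_force: 55.9
clock: 10.1
position: [0.5047, -0.1146, 0.0866]
ee_rot: [-2.376, -2.054, 0.001]
force: [0.0, -0.5, -2.0]
width: 0.103
gripper_force: 55.9
```

```bash
echo '[[0,0,0.003,0,0],[0,0,0.003,0,0],[0,0,0,0,0],[0,0,0,0,0]]' > next.json && python3 nudge.py next.json
echo '[[0,0,0.002,0,0],[0,0,0.002,0,0],[0,0,0,0,0],[0,0,0,0,0]]' > next.json && python3 nudge.py next.json
```

```text
clock: 10.5
position: [0.5051, -0.1147, 0.0812]
ee_rot: [-2.377, -2.055, 0.0]
force: [-0.8, -0.0, -1.3]
width: 0.103
gripper_force: 55.9
clock: 10.9
position: [0.5051, -0.1147, 0.0772]
ee_rot: [-2.377, -2.054, 0.0]
force: [0.3, 0.4, -1.7]
width: 0.105
gripper_force: 55.9
```

```bash
echo '[[-0.002,0,0,0,0],[-0.002,0,0,0,0],[-0.002,0,0,0,0],[0,0,0,0,0],[0,0,0,0,0]]' > next.json && python3 nudge.py next.json
echo '[[-0.001,0,0,0,0],[0,0,0,0,0],[0,0,0,0,0]]' > next.json && python3 nudge.py next.json
```

```text
clock: 11.4
position: [0.5043, -0.1207, 0.0773]
ee_rot: [2.377, 2.054, 0.0]
force: [-0.8, -0.8, -1.9]
width: 0.105
gripper_force: 55.9
clock: 11.7
position: [0.5042, -0.1215, 0.0773]
ee_rot: [2.377, 2.055, 0.0]
force: [0.8, 0.1, -0.7]
width: 0.104
gripper_force: 55.9
```

```bash
echo '[[-0.001,0,0,0,0],[0,0,0,0,0],[0,0,0,0,0]]' > next.json && python3 nudge.py next.json
echo '[[-0.001,0,0,0,0],[0,0,0,0,0],[0,0,0,0,0]]' > next.json && python3 nudge.py next.json
echo '[[-0.001,0,0,0,0],[0,0,0,0,0],[0,0,0,0,0]]' > next.json && python3 nudge.py next.json
```

```text
clock: 12.0
position: [0.504, -0.1226, 0.0773]
ee_rot: [2.377, 2.054, 0.0]
force: [0.4, 0.8, -1.8]
width: 0.106
gripper_force: 55.9
clock: 12.3
position: [0.5038, -0.1236, 0.0773]
ee_rot: [2.377, 2.054, -0.0]
force: [0.4, -0.5, -1.5]
width: 0.104
gripper_force: 55.9
clock: 12.6
position: [0.5038, -0.124, 0.0773]
ee_rot: [-2.376, -2.055, -0.001]
force: [-0.9, 3.5, -0.3]
width: 0.107
gripper_force: 56.0
```

```bash
echo '[[0,0,0.001,0,0],[0,0,0.001,0,0],[0,0,0,0,0],[0,0,0,0,0]]' > next.json && python3 nudge.py next.json
echo '[[0,0,0.001,0,0],[0,0,0.001,0,0],[0,0,0,0,0],[0,0,0,0,0]]' > next.json && python3 nudge.py next.json
echo '[[0,0,0.001,0,0],[0,0,0,0,0],[0,0,0,0,0]]' > next.json && python3 nudge.py next.json
```

```text
clock: 13.0
position: [0.504, -0.1241, 0.0754]
ee_rot: [-2.376, -2.055, -0.001]
force: [-1.0, 5.4, 2.7]
width: 0.103
gripper_force: 56.0
clock: 13.4
position: [0.5041, -0.1241, 0.0735]
ee_rot: [2.376, 2.055, 0.001]
force: [0.9, 5.7, 3.1]
width: 0.106
gripper_force: 56.1
clock: 13.7
position: [0.5041, -0.1241, 0.0726]
ee_rot: [2.376, 2.055, 0.001]
force: [-0.4, 5.6, 4.4]
width: 0.106
gripper_force: 56.2
```

```bash
for i in 1 2; do echo '[[0,0,0.001,0,0],[0,0,0,0,0],[0,0,0,0,0]]' > next.json && python3 nudge.py next.json | grep -E 'pos|force'; done
```

```text
position: [0.5041, -0.1241, 0.0716]
force: [-0.2, 5.8, 5.4]
gripper_force: 56.2
position: [0.5045, -0.1241, 0.0714]
force: [-2.4, 6.7, 14.6]
gripper_force: 56.7
```

```bash
echo '[[-0.0007,0,0.0003,0,0],[0,0,0,0,0],[0,0,0,0,0],[0,0,0,0,0]]' > next.json && python3 nudge.py next.json
python3 - <<'E'
from h import *
for i in range(4):
    snap('side','d6'); s=arm.observe(); print(s['position'].round(4),s['force'].round(1),s['ft_torque'].round(2))
E
```

```text
clock: 14.7
position: [0.5045, -0.1241, 0.0714]
ee_rot: [2.375, 2.056, 0.003]
force: [-2.5, 8.7, 18.5]
width: 0.106
gripper_force: 56.8
[ 0.5045 -0.1241  0.0714] [-3.7  8.5 19. ] [1.76 0.95 0.02]
[ 0.5045 -0.124   0.0714] [-3.1  7.9 18.8] [1.83 0.95 0.  ]
[ 0.5045 -0.124   0.0714] [-3.6  9.3 19.5] [ 1.8   0.96 -0.04]
[ 0.5045 -0.1241  0.0714] [-3.4  8.7 18. ] [ 1.76  0.96 -0.02]
```

```bash
echo '[[-0.0006,0,0,0,0],[0,0,0,0,0],[0,0,0,0,0],[0,0,0,0,0],[0,0,0,0,0]]' > next.json && python3 nudge.py next.json
echo '[[0,0,0,0,0],[0,0,0,0,0],[0,0,0,0,0],[0,0,0,0,0],[0,0,0,0,0]]' > next.json && python3 nudge.py next.json
```

```text
clock: 15.4
position: [0.5045, -0.1241, 0.0714]
ee_rot: [2.375, 2.056, 0.004]
force: [-3.5, 11.2, 19.3]
width: 0.1
gripper_force: 56.8
clock: 15.9
position: [0.5045, -0.1241, 0.0714]
ee_rot: [2.375, 2.056, 0.004]
force: [-3.6, 10.5, 18.9]
width: 0.104
gripper_force: 56.8
```

Steady and home on both contacts; handing in.

```bash
python3 -c "
from cell import arm
print(arm.sign_off())"
```

```text
the job is handed in; nothing more can be done
None
```

The card is in the fixture channel, pressed onto the ledges with about 19 N and against the end stop with about 11 N, still gripped. I handed the job in at about 16 s; I judged the seating from the force and position readings, not from a final picture.

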